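# Put the spice jars and shakers back in their trays

### The arm

A 6-joint arm with a two-finger parallel gripper is mounted at the origin on a cart in front of the work surface, level with it; the furniture and walls round the work are solid. World frame = base frame: x ahead of the robot, y to its left, z up, the work surface at z = 0. Lengths are in m, angles in degrees, forces in N, time in s.
With the tool pointing down it reaches from about 0.4 to 0.825 m from the base axis. Payload 7 kg.
Tool frame: the origin (TCP) lies on the centre line of the jaws, within the pads' length; the fingertips stand 8 mm ahead of it and the grasp point (between the pads) lies 11 mm behind it; z points along the fingers, y is the line along which they close (so a half turn about z gives the same grasp; the last joint's range is limited). The gripper opens to 85 mm and grips with 20 to 120 N. Pads are 22 mm wide; open, the fingers measure 114 mm over their backs; the gripper's body (76 mm by 85 mm) begins 54 mm behind the grasp point. The pads swing forward as they close: fully open they stand 13 mm farther back than shut.
Start: joints at [93.283, 20.546, 0.682, 0, -70.136, -16.507], TCP at [0.154, 0.657, 0.239] pointing down, gripper open.
Joint ranges: [-176.03, 176.03], [-82.01, 121.73], [-58.28, 71.71], [-173.87, 95.51], [-174.79, -0.11], [-173.66, 173.66]. Speed limits (degrees/s): [136.94, 136.94, 172.46, 180, 180, 180].

### API

Orientations are given as a 3x3 rotation matrix whose columns are the frame's x, y, z axes.
In Python, from workcell import arm gives the robot as it stands. The module is installed in compiled form; this text tells all that it offers.
- The arm moves only by the shell command python3 -m jog 'ROWS' [FORCE]. ROWS is JSON, a list of rows, each an object of numbers: "tx", "ty", "tz": the shift along the tool's x, y, z in mm; "ax", "ay", "az": the turn, a rotation vector about the tool's x, y, z in rad; "jaw": the finger opening in mm, from 0 to 85.4. A call has 1 to 20 rows; each row is the pose to reach, as a shift and turn from the pose commanded when the call began, along the tool's axes at that moment; what a row does not reach only later rows make up. A row lasts 1/8 s, in which the tool goes at most 62.5 mm and 10.7 degrees, less where a joint would pass 70% of its speed; a pose out of reach is approached as far as the arm can. A call with a gripper value outside its range is refused whole. The fingers move at their own pace and stop on an object; FORCE is the grip in N (left out, the last holds). Time passes only in rows, so rows that repeat a pose let the fingers close. It gives the time, the measured TCP pose, the force, the opening and the grip force at its end, in the units of the state.
- arm.read_state(): the state, without advancing time (a new reading comes with each control period).
- arm.snapshot(name): name is "scene" or "top" or "wrist"; returns (picture, depth): 400x640x3 uint8, red, green, blue; 400x640 float32, m along the optical axis (not along the pixel's ray), 0 where there is no reading.
- arm.camera_model(name): a dict with "intrinsics" (3x3 intrinsics, pixels), "origin" and "attitude" of the camera in the world; the wrist camera has in their place "mount" (4x4, takes a point from camera to tool coordinates, whose origin is the TCP and whose axes are the flange's). Camera axes: x right, y up, looking along -z (the intrinsics and any distortion apply to the point x, -y, -z); pixel columns grow to the right and rows downward; lengths in m; the calibration is good to about 2 mm. The wrist camera is an equidistant fisheye: a pixel r from the principal point sees the ray r / f radians off the axis. A picture is of the moment at which its call begins: read the wrist's pose just before it. camera_model takes no time and is no camera call.
- arm.hand_in(): hands the job in; it is judged then, once.
The state is a dict: "t": time; "qpos": joint angles; "qd": joint speeds; "joint_efforts": joint torques, N m; "position": TCP position; "tcp_rot": TCP orientation; "ft_force": force on the tool from outside, world axes, zero at the start; "ft_torque": the same for the moment, N m; "finger_gap": finger opening in m; "grip_force": force on a finger pad.
Only numpy, scipy, OpenCV 4.12 (cv2) and the standard library are available. Lean on these libraries where they do the work, as an engineer would, in place of code of your own. Each camera call takes 0.05 s, during which the arm holds its last target. There are 200 camera calls.

### The job

Tidy the seasonings: stand the three red-capped spice jars in the tray with three compartments and the two grey-topped shakers in the tray with two compartments, one upright in each compartment, setting each one down rather than dropping it and knocking none over. Leave the yellow-capped jar and the garlic where they stand.

Things in the scene. Friction and masses are not known exactly. Their poses are not given: they have to be found in the camera images.
- jar_a_mid (a point): one of three round glass spice jars with a red screw cap, upright on the worktop, loose, about 0.11 kg. 106 mm tall: glass body 42 mm across, cap 45 mm across over the top 21 mm. The three are alike for this job. This point is its centre, 53 mm above its underside; z up along its axis
- jar_b_mid (a point): one of three round glass spice jars with a red screw cap, upright on the worktop, loose, about 0.11 kg. 106 mm tall: glass body 42 mm across, cap 45 mm across over the top 21 mm. The three are alike for this job. This point is its centre, 53 mm above its underside; z up along its axis
- jar_c_mid (a point): one of three round glass spice jars with a red screw cap, upright on the worktop, loose, about 0.11 kg. 106 mm tall: glass body 42 mm across, cap 45 mm across over the top 21 mm. The three are alike for this job. This point is its centre, 53 mm above its underside; z up along its axis
- shaker_a_mid (a point): one of two small glass table shakers with a grey domed top, upright on the worktop, loose, about 0.1 kg; 90 mm tall. Body round, 44 mm across at its widest, top 34 mm across (from 74 mm up). Its contents are white. The two are alike for this job. This point is its centre, 45 mm above its underside; z up along its axis
- shaker_b_mid (a point): one of two small glass table shakers with a grey domed top, upright on the worktop, loose, about 0.1 kg; 90 mm tall. Body round, 44 mm across at its widest, top 34 mm across (from 74 mm up). Its contents are dark grey. The two are alike for this job. This point is its centre, 45 mm above its underside; z up along its axis
- tray_three: low tray of pale wood, fixed to the worktop, with three square compartments in one row along its x axis and a brass loop at each end. 216 x 76 mm, walls 6 mm thick, 32 mm high. Each compartment is 64 x 64 mm inside, with a floor 5 mm above the worktop. Origin: centre of its underside, on the worktop; x along the row, y across, z up; compartment centres at x = -70, 0 and +70 mm, y = 0
- tray_two: low tray of pale wood, fixed to the worktop, with two square compartments in one row along its x axis and a brass loop at each end. 146 x 76 mm, walls 6 mm thick, 32 mm high. Each compartment is 64 x 64 mm inside, with a floor 5 mm above the worktop. Origin: centre of its underside, on the worktop; x along the row, y across, z up; compartment centres at x = -35 and +35 mm, y = 0
- yellow_jar_mid (a point): squarish glass spice jar with a yellow cap, 42 x 42 mm, 96 mm tall, loose on the worktop, not to be moved. This point is its centre, 48 mm above its underside. Behind it and the rest, a wall shelf hangs over the back of the worktop: front edge 0.59 m ahead of the robot's base, underside 0.55 m above the worktop; keep the arm clear of it
- garlic_mid (a point): a head of garlic, 54 mm across, 55 mm tall, loose on the worktop, not to be moved. This point is 27.5 mm above its underside
Mind the look-alikes: they are no part of the job. What is shaped like the part that bears shaker_a_mid but orange or pink is not meant.

How it is judged:
By the outcome, as a careful person would: the job done as asked, in the order asked, and still so for the second after the job is handed in, with the robot touching nothing.
It also fails if it takes over 120 s, if anything falls off the work surface, if the arm or the gripper's body presses on something with over 40 N, if the wrist force passes 120 N, or if a joint passes its speed limit or range.

## Working session

There is one attempt and no reset: what is moved stays moved. The work goes in short steps, Python scripts to look and compute and a shell command to move; the robot and the scene stay as the last step left them, time stands still between calls to the robot, and variables do not carry over. Pictures are saved under pics/ and viewed, at most 14 in all, crops included, and the job is handed in when it is done.

```bash
mkdir -p pics; python3 - <<'E'
from workcell import arm
import cv2,numpy as np
np.set_printoptions(precision=4,suppress=True)
s=arm.read_state();print(s['t'],s['position'],s['tcp_rot'])
for n in("scene","top","wrist"):
    print(n,arm.camera_model(n))
for n in("scene","top"):
    p,d=arm.snapshot(n);np.savez(f'pics/{n}0.npz',p=p,d=d);cv2.imwrite(f'pics/{n}0.png',p[:,:,::-1]);print((d>0).mean())
E
```

```text
0.0 [0.1543 0.6566 0.2384] [[ 0.9735 -0.2288 -0.0002]
 [-0.2288 -0.9735 -0.0016]
 [ 0.0001  0.0016 -1.    ]]
scene {'intrinsics': array([[387.8221,   0.    , 320.0346],
       [  0.    , 387.8221, 198.576 ],
       [  0.    ,   0.    ,   1.    ]]), 'origin': array([-0.0508, -0.5664,  0.5693]), 'attitude': array([[ 0.7673,  0.3639, -0.528 ],
       [-0.6412,  0.4349, -0.6322],
       [-0.0004,  0.8237,  0.5671]])}
top {'intrinsics': array([[501.0105,   0.    , 313.7187],
       [  0.    , 501.0105, 196.6897],
       [  0.    ,   0.    ,   1.    ]]), 'origin': array([0.3289, 0.0062, 1.4496]), 'attitude': array([[ 0.0258,  0.9963, -0.0814],
       [-0.9997,  0.026 ,  0.0013],
       [ 0.0034,  0.0814,  0.9967]])}
wrist {'intrinsics': array([[309.7069,   0.    , 320.2821],
       [  0.    , 309.7069, 200.9165],
       [  0.    ,   0.    ,   1.    ]]), 'mount': array([[-0.0004,  0.9513,  0.3084,  0.0789],
       [ 1.    ,  0.    ,  0.0011,  0.    ],
       [ 0.001 ,  0.3084, -0.9513, -0.1348],
       [ 0.    ,  0.    ,  0.    ,  1.    ]])}
0.99601953125
0.99621484375
```

View pics/top0.png

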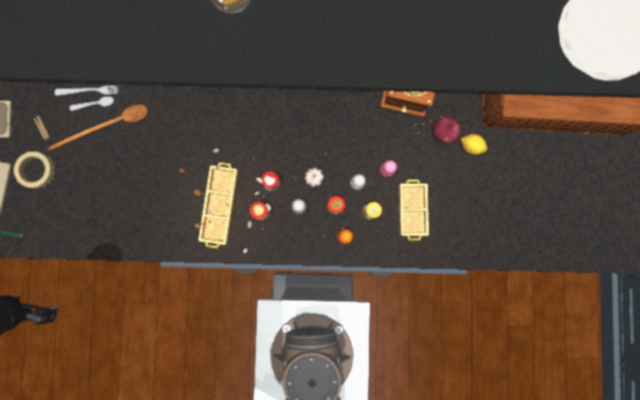

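View pics/scene0.png

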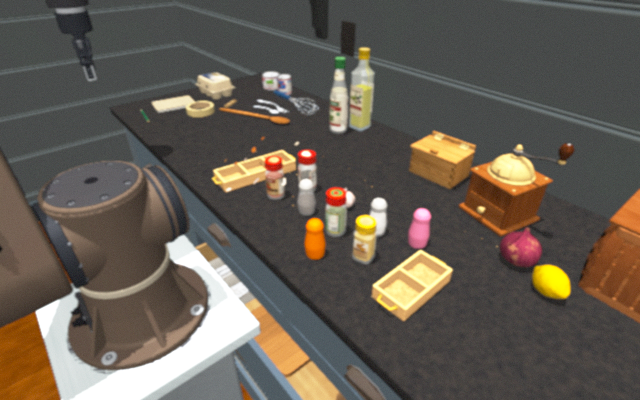

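The top view shows the three-compartment tray at (219,205) and the two-compartment tray at (414,210). The red caps are at (270,180), (259,210) and (336,205), and the shakers at (299,206) and (358,181). The yellow jar is at (373,210), the garlic at (314,177), and the pink and orange decoys at (389,168) and (345,236). The scene view agrees.

```bash
cat > h.py <<'E'
import numpy as np,cv2
from workcell import arm
np.set_printoptions(precision=4,suppress=True)
def cast(cam,px,z):
    px=np.atleast_2d(px).astype(float);m=arm.camera_model(cam);K=m['intrinsics']
    d=np.c_[(px[:,0]-K[0,2])/K[0,0],-(px[:,1]-K[1,2])/K[1,1],-np.ones(len(px))]@m['attitude'].T
    return m['origin']+d*((z-m['origin'][2])/d[:,2])[:,None]
def cloud(cam,depth):
    m=arm.camera_model(cam);K=m['intrinsics'];v,u=np.indices(depth.shape)
    c=np.stack([(u-K[0,2])/K[0,0]*depth,-(v-K[1,2])/K[1,1]*depth,-depth],-1)
    return c@m['attitude'].T+m['origin']
E
python3 - <<'E'
from h import *
f=np.load('pics/top0.npz');p,d=f['p'],f['d'];P=cloud('top',d);Z=P[...,2]
hsv=cv2.cvtColor(p,cv2.COLOR_RGB2HSV)
# tall blobs by depth
roi=np.zeros(Z.shape,bool);roi[150:250,190:440]=1
m=((Z>.045)&roi&(d>0)).astype(np.uint8)
n,l,st,c=cv2.connectedComponentsWithStats(m)
for i in range(1,n):
    q=l==i
    if st[i,4]<12: continue
    zt=np.percentile(Z[q],90);top=q&(Z>zt-.012)
    v,u=np.nonzero(top);ctr=[(u.min()+u.max())/2,(v.min()+v.max())/2]
    print(c[i],st[i,4],'ztop',round(zt,4),'P',np.median(P[top],0),cast('top',ctr,zt)[0],'hsv',np.median(hsv[q],0))
# trays
m=((hsv[...,0]>12)&(hsv[...,0]<32)&(hsv[...,1]>50)&(hsv[...,2]>120)&roi&(Z<.05)).astype(np.uint8)
n,l,st,c=cv2.connectedComponentsWithStats(m)
for i in range(1,n):
    if st[i,4]<500: continue
    r=cv2.minAreaRect(np.argwhere(l==i)[:,::-1].astype(np.float32));b=cv2.boxPoints(r)
    w=cast('top',b,.032);print('tray',r,w[:,:2].tolist(),w.mean(0))
print('plane z',np.median(Z[(Z<.03)&roi]))
cv2.imwrite('pics/topcrop.png',cv2.resize(p[145:255,190:440,::-1],None,fx=3.2,fy=3.2,interpolation=cv2.INTER_CUBIC))
E
```

```text
[388.3827 167.1173] 162 ztop 0.09 P [ 0.5298 -0.2023  0.0865] [ 0.5297 -0.2008  0.09  ] hsv [170.  100.5 231.5]
[270.2056 180.4677] 248 ztop 0.1102 P [0.4826 0.1242 0.1063] [0.4802 0.1245 0.1102] hsv [  2.  141.  234.5]
[313.381  176.0952] 21 ztop 0.0544 P [0.5015 0.0076 0.0476] [0.4996 0.0078 0.0544] hsv [ 11.  38. 235.]
[357.5849 180.7547] 159 ztop 0.0892 P [ 0.4891 -0.1165  0.0857] [ 0.489  -0.1167  0.0892] hsv [ 18.  12. 198.]
[196.5556 191.7222] 18 ztop 0.0519 P [0.4481 0.3325 0.0485] [0.4477 0.3327 0.0519] hsv [ 12.  160.5 157.5]
[335.3292 204.4115] 243 ztop 0.1092 P [ 0.4207 -0.0555  0.1058] [ 0.4202 -0.0545  0.1092] hsv [  5. 179. 222.]
[298.2973 205.6216] 148 ztop 0.0904 P [0.4163 0.0466 0.0865] [0.4162 0.0465 0.0904] hsv [ 18.  17. 200.]
[259.1172 210.1172] 256 ztop 0.109 P [0.399  0.1534 0.1061] [0.3988 0.1527 0.109 ] hsv [  5. 156. 247.]
[371.9644 209.8089] 225 ztop 0.0992 P [ 0.41   -0.1569  0.096 ] [ 0.41   -0.1565  0.0992] hsv [ 25. 131. 248.]
[249.0833 223.1667] 12 ztop 0.0526 P [0.3649 0.1827 0.049 ] [0.3648 0.1826 0.0526] hsv [  8.  39. 178.]
[196.6667 225.3333] 12 ztop 0.0511 P [0.3555 0.328  0.049 ] [0.3541 0.3287 0.0511] hsv [ 15.  143.  157.5]
[344.6299 235.7403] 154 ztop 0.0909 P [ 0.3358 -0.0845  0.0869] [ 0.3369 -0.0842  0.0909] hsv [ 14.  208.  238.5]
tray ((215.21096801757812, 204.3786163330078), (33.98478317260742, 86.44451141357422), 8.746162414550781) [[0.3007255740753621, 0.3437627164621575], [0.5442774838826006, 0.31735869748772183], [0.531933036758786, 0.2210002519216321], [0.2886997656895123, 0.24872624841742436]] [0.4164 0.2827 0.032 ]
tray ((413.5, 209.5), (61.0, 29.0), 90.0) [[0.5015851254648179, -0.2372372672525731], [0.5037540916405119, -0.31989158117490624], [0.33055754116536445, -0.32114860067313755], [0.3284444585110274, -0.23931035295051342]] [ 0.4161 -0.2794  0.032 ]
plane z 0.00041564045878428324
```

View pics/topcrop.png

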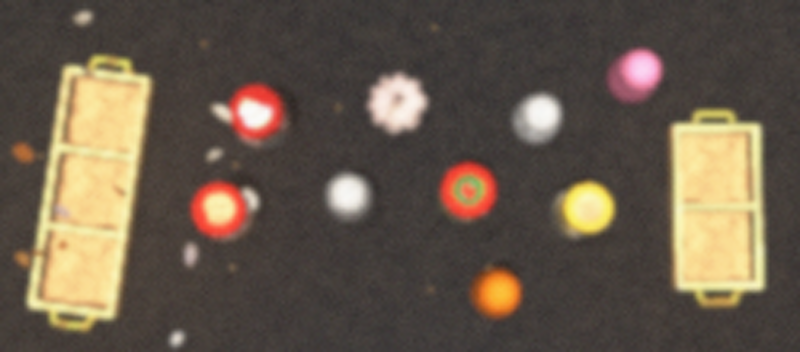

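The crop shows clean rims, with tray three's corners near (65,68), (151,75), (116,318) and (28,305) and tray two's near (671,125), (762,124), (765,290) and (675,290). Next I'll compute the first move, and look at the shakers' profile.

```bash
cat >> h.py <<'E'
from scipy.spatial.transform import Rotation as R
def go(p,yaw):
    "print shift/turn to reach tool-down pose with tool x at yaw deg"
    s=arm.read_state();T=s['tcp_rot'];a=np.radians(yaw);c,n=np.cos(a),np.sin(a)
    G=np.array([[c,n,0],[n,-c,0],[0,0,-1]])
    print('t',s['t'],'shift mm',(T.T@(np.array(p)-s['position'])*1e3).round(1),'turn',R.from_matrix(T.T@G).as_rotvec().round(4),'pos',s['position'],'ft',s['ft_force'],'gap',s['finger_gap'],'grip',s['grip_force'])
def wcast(state,px,z):
    m=arm.camera_model('wrist');K=m['intrinsics'];M=m['mount'];px=np.atleast_2d(px).astype(float)
    v=(px-K[:2,2])/K[0,0];r=np.linalg.norm(v,axis=1,keepdims=True);r=np.maximum(r,1e-9)
    d=np.c_[v[:,:1]/r*np.sin(r),-v[:,1:]/r*np.sin(r),-np.cos(r)]
    T=state['tcp_rot'];d=d@M[:3,:3].T@T.T;o=T@M[:3,3]+state['position']
    return o+d*((z-o[2])/d[:,2])[:,None]
E
python3 - <<'E'
from h import *
for q in ([[65,68],[151,75],[116,318],[28,305]],[[671,125],[762,124],[765,290],[675,290]]):
    w=cast('top',np.array(q)/3.2+[190,145],.032);print(w[:,:2].tolist(),w.mean(0))
go([.44,.20,.26],-7)
p=np.load('pics/scene0.npz')['p']
cv2.imwrite('pics/sc.png',cv2.resize(p[140:300,240:450,::-1],None,fx=3.7,fy=3.7,interpolation=cv2.INTER_CUBIC))
E
```

```text
[[0.524043333096466, 0.30129835690147355], [0.5197756553181485, 0.22450204938969304], [0.30361133961882614, 0.24702646389436678], [0.3129999326291846, 0.3248701838965493]] [0.4151 0.2744 0.032 ]
[[0.4871358408395887, -0.23936836199321979], [0.4901528275342999, -0.3203464276333271], [0.342943018172042, -0.3240604011493], [0.34088982059317413, -0.2446335319660178]] [ 0.4153 -0.2821  0.032 ]
t 0.1 shift mm [382.6 379.2 -20.9] turn [ 0.0015 -0.0001 -0.1087] pos [0.1544 0.6567 0.2385] ft [-0.9276 -0.2411 -0.1781] gap 0.08520996686305955 grip 0.0
```

View pics/sc.png

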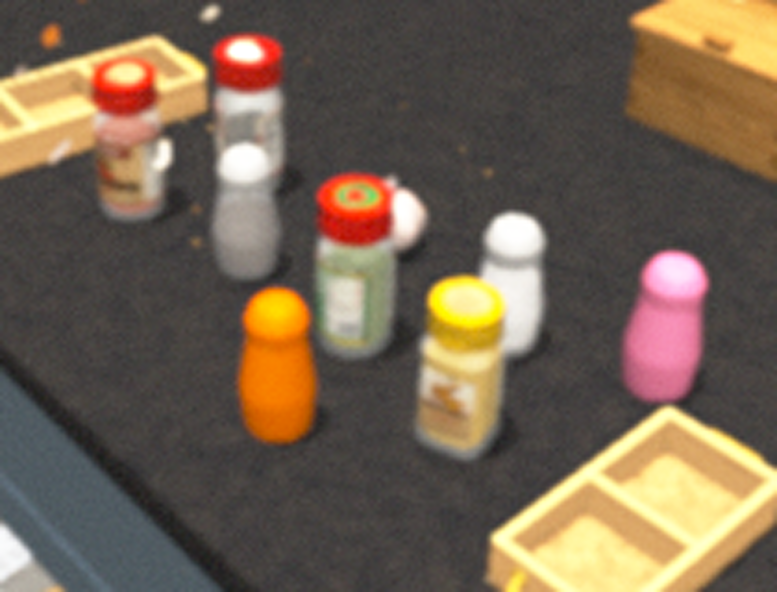

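The shakers have a waist near the top and are widest around mid-height, so I'll grip them near mid-body. Moving to a look pose over tray three and the nearby jars.

```bash
python3 -m jog '[{"tx":40,"ty":40,"tz":-20,"az":-0.02},{"tx":80,"ty":80,"tz":-20,"az":-0.04},{"tx":120,"ty":119,"tz":-20,"az":-0.06},{"tx":160,"ty":159,"tz":-20,"az":-0.08},{"tx":200,"ty":198,"tz":-20,"az":-0.1},{"tx":240,"ty":238,"tz":-20,"az":-0.109},{"tx":280,"ty":278,"tz":-20,"az":-0.109},{"tx":320,"ty":317,"tz":-20,"az":-0.109},{"tx":355,"ty":352,"tz":-20,"az":-0.109},{"tx":375,"ty":372,"tz":-20,"az":-0.109},{"tx":382,"ty":379,"tz":-20,"az":-0.109},{"tx":382,"ty":379,"tz":-20,"az":-0.109},{"tx":382,"ty":379,"tz":-20,"az":-0.109}]'
python3 - <<'E'
from h import *
s=arm.read_state();p,d=arm.snapshot('wrist');cv2.imwrite('pics/w1.png',p[:,:,::-1]);np.savez('pics/w1.npz',p=p,d=d,pos=s['position'],rot=s['tcp_rot'])
E
```

```text
schema error: expected keys tx, ty, tz, ax, ay, az, jaw
```

View pics/w1.png

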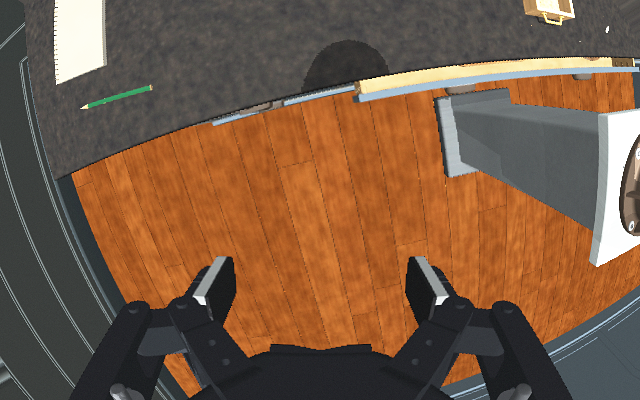

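The move was refused because every row needs all seven keys, so this picture is still from the start pose. It shows floor, with the fingers at (215,280) and (425,280).

```bash
python3 -m jog '[{"tx":50,"ty":50,"tz":-20,"ax":0,"ay":0,"az":-0.03,"jaw":85},{"tx":90,"ty":90,"tz":-20,"ax":0,"ay":0,"az":-0.06,"jaw":85},{"tx":130,"ty":129,"tz":-20,"ax":0,"ay":0,"az":-0.08,"jaw":85},{"tx":170,"ty":169,"tz":-20,"ax":0,"ay":0,"az":-0.109,"jaw":85},{"tx":210,"ty":208,"tz":-20,"ax":0,"ay":0,"az":-0.109,"jaw":85},{"tx":250,"ty":248,"tz":-20,"ax":0,"ay":0,"az":-0.109,"jaw":85},{"tx":290,"ty":288,"tz":-20,"ax":0,"ay":0,"az":-0.109,"jaw":75},{"tx":330,"ty":327,"tz":-20,"ax":0,"ay":0,"az":-0.109,"jaw":75},{"tx":360,"ty":357,"tz":-20,"ax":0,"ay":0,"az":-0.109,"jaw":75},{"tx":382,"ty":379,"tz":-20,"ax":0,"ay":0,"az":-0.109,"jaw":75},{"tx":382,"ty":379,"tz":-20,"ax":0,"ay":0,"az":-0.109,"jaw":75},{"tx":382,"ty":379,"tz":-20,"ax":0,"ay":0,"az":-0.109,"jaw":75}]'
python3 - <<'E'
from h import *
s=arm.read_state();p,d=arm.snapshot('wrist');cv2.imwrite('pics/w2.png',p[:,:,::-1]);np.savez('pics/w2.npz',p=p,d=d,pos=s['position'],rot=s['tcp_rot'])
E
```

```text
t: 1.65
position: [0.4395, 0.2008, 0.2592]
tcp_rot: [[0.993, -0.122, -0.0], [-0.122, -0.993, -0.0], [-0.0, 0.0, -1.0]]
ft_force: [0.6, -0.2, 0.7]
finger_gap: 0.0749
grip_force: 0.0
```

View pics/w2.png

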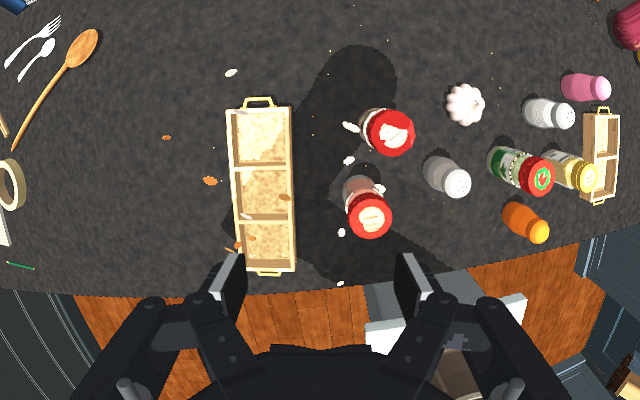

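The wrist view shows tray three upright at (230-296, 105-272), red caps at (391,132), (370,216) and (542,178), shakers at (457,183) and (562,115). Now measuring caps and rim precisely.

```bash
cat >> h.py <<'E'
def wcloud(d,s):
    v,u=np.indices(d.shape);px=np.c_[u.ravel(),v.ravel()]
    P=wcast(s,px,0.);m=arm.camera_model('wrist')['mount'];T=s['tcp_rot'];o=T@m[:3,3]+s['position']
    ax=-(T@m[:3,2]);k=(P-o)@ax
    return (o+(P-o)*(d.ravel()/k)[:,None]).reshape(*d.shape,3)
def measure(p,d,s,boxes):
    P=wcloud(d,s);X,Y,Z=P[...,0],P[...,1],P[...,2]
    for n,(x,y,h,r) in boxes.items():   # tall things: centre of top disk
        q=(np.hypot(X-x,Y-y)<r)&(Z>h-.008)&(Z<h+.01)
        if q.sum()<10: print(n,'none');continue
        xy=np.c_[X[q],Y[q]].astype(np.float32);c,rr=cv2.minEnclosingCircle(xy);print(n,q.sum(),'circle',np.round(c,4),round(rr,4),'mean',xy.mean(0),'z',np.median(Z[q]).round(4))
    return P
def rim(P,x,y):
    q=(abs(P[...,0]-x)<.14)&(abs(P[...,1]-y)<.06)&(P[...,2]>.028)&(P[...,2]<.037)
    xy=P[q][:,:2].astype(np.float32)*1e3;print('rim',q.sum(),cv2.minAreaRect(xy),cv2.boxPoints(cv2.minAreaRect(xy)).tolist())
E
python3 - <<'E'
from h import *
f=np.load('pics/w2.npz');s=dict(position=f['pos'],tcp_rot=f['rot'])
P=measure(f['p'],f['d'],s,dict(A=(.48,.1245,.106,.04),B=(.399,.153,.106,.04),C=(.42,-.055,.106,.04),S1=(.416,.0465,.09,.035),S2=(.489,-.117,.09,.035)))
rim(P,.415,.274);rim(P,.415,-.282)
w=wcast(s,[[228,107],[291,105],[297,270],[243,272]],.032);print(w)
go([.48,.125,.16],-7);go([.399,.153,.16],-7)
E
```

```text
A 1629 circle [0.4835 0.1274] 0.0225 mean [0.4838 0.1279] z 0.1067
B 1409 circle [0.4004 0.1557] 0.0225 mean [0.402  0.1557] z 0.1064
C 885 circle [ 0.4209 -0.0536] 0.0233 mean [ 0.4231 -0.0511] z 0.1061
S1 491 circle [0.4175 0.0481] 0.0157 mean [0.4192 0.0504] z 0.0877
S2 296 circle [ 0.491  -0.1158] 0.0156 mean [ 0.4911 -0.1123] z 0.0873
rim 2395 ((417.39312744140625, 278.2793884277344), (77.08486938476562, 216.13052368164062), 83.7931900024414) [[305.7942199707031, 251.64663696289062], [520.6578369140625, 228.27914428710938], [528.9920654296875, 304.9121398925781], [314.12841796875, 328.2796325683594]]
rim 643 ((417.93701171875, -278.4772644042969), (146.1170196533203, 78.58904266357422), 2.3222780227661133) [[343.3462829589844, -242.1753692626953], [346.5307312011719, -320.6998596191406], [492.5277404785156, -314.7791748046875], [489.3432922363281, -236.25466918945312]]
[[0.5308 0.3    0.032 ]
 [0.5209 0.2251 0.032 ]
 [0.3077 0.2491 0.032 ]
 [0.3116 0.3248 0.032 ]]
t 1.7 shift mm [49.6 70.6 99.2] turn [-0.      0.0001  0.0006] pos [0.4394 0.2011 0.2592] ft [ 0.0844  0.6099 -0.4389] gap 0.07458813343513514 grip 0.0
t 1.7 shift mm [-34.2  52.7  99.2] turn [-0.      0.0001  0.0006] pos [0.4394 0.2011 0.2592] ft [ 0.0844  0.6099 -0.4389] gap 0.07458813343513514 grip 0.0
```

The rim measures 216 × 77 mm and 146 × 78 mm, which matches the spec. The compartments come out at (487,271), (417,278) and (348,286) mm for tray three, and (453,-277) and (383,-280) mm for tray two. Picking jar A now.

```bash
python3 -m jog '[{"tx":30,"ty":35,"tz":0,"ax":0,"ay":0,"az":0,"jaw":75},{"tx":52.8,"ty":67.6,"tz":20,"ax":0,"ay":0,"az":0,"jaw":75},{"tx":52.8,"ty":67.6,"tz":60,"ax":0,"ay":0,"az":0,"jaw":75},{"tx":52.8,"ty":67.6,"tz":100,"ax":0,"ay":0,"az":0,"jaw":75},{"tx":52.8,"ty":67.6,"tz":135,"ax":0,"ay":0,"az":0,"jaw":75},{"tx":52.8,"ty":67.6,"tz":160,"ax":0,"ay":0,"az":0,"jaw":75},{"tx":52.8,"ty":67.6,"tz":177,"ax":0,"ay":0,"az":0,"jaw":75},{"tx":52.8,"ty":67.6,"tz":177,"ax":0,"ay":0,"az":0,"jaw":75},{"tx":52.8,"ty":67.6,"tz":177,"ax":0,"ay":0,"az":0,"jaw":60},{"tx":52.8,"ty":67.6,"tz":177,"ax":0,"ay":0,"az":0,"jaw":50},{"tx":52.8,"ty":67.6,"tz":177,"ax":0,"ay":0,"az":0,"jaw":40},{"tx":52.8,"ty":67.6,"tz":177,"ax":0,"ay":0,"az":0,"jaw":30},{"tx":52.8,"ty":67.6,"tz":177,"ax":0,"ay":0,"az":0,"jaw":30},{"tx":52.8,"ty":67.6,"tz":177,"ax":0,"ay":0,"az":0,"jaw":30}]' 40
python3 -c "
from h import *
go([.487,.2707,.145],-6.2)"
```

```text
t: 3.45
position: [0.4845, 0.1275, 0.0833]
tcp_rot: [[0.993, -0.121, 0.002], [-0.121, -0.993, 0.001], [0.002, -0.001, -1.0]]
ft_force: [-0.6, 0.8, 6.0]
finger_gap: 0.0437
grip_force: 40.3
t 3.45 shift mm [ -14.8 -142.5  -61.5] turn [-0.0011 -0.0016 -0.0134] pos [0.4845 0.1275 0.0833] ft [-0.6388  0.8172  6.0268] gap 0.04374162995579823 grip 40.263036362448474
```

```bash
python3 -m jog '[{"tx":0,"ty":0,"tz":-20,"ax":0,"ay":0,"az":0,"jaw":30},{"tx":0,"ty":0,"tz":-50,"ax":0,"ay":0,"az":0,"jaw":30},{"tx":-2,"ty":-15,"tz":-62,"ax":0,"ay":0,"az":0,"jaw":30},{"tx":-6,"ty":-50,"tz":-62,"ax":0,"ay":0,"az":0,"jaw":30},{"tx":-10,"ty":-90,"tz":-62,"ax":0,"ay":0,"az":0,"jaw":30},{"tx":-13,"ty":-125,"tz":-62,"ax":0,"ay":0,"az":0,"jaw":30},{"tx":-14,"ty":-142.5,"tz":-62,"ax":0,"ay":0,"az":0,"jaw":30},{"tx":-14,"ty":-142.5,"tz":-62,"ax":0,"ay":0,"az":0,"jaw":30},{"tx":-14,"ty":-142.5,"tz":-40,"ax":0,"ay":0,"az":0,"jaw":30},{"tx":-14,"ty":-142.5,"tz":-22,"ax":0,"ay":0,"az":0,"jaw":30},{"tx":-14,"ty":-142.5,"tz":-13,"ax":0,"ay":0,"az":0,"jaw":30},{"tx":-14,"ty":-142.5,"tz":-9,"ax":0,"ay":0,"az":0,"jaw":30},{"tx":-14,"ty":-142.5,"tz":-9,"ax":0,"ay":0,"az":0,"jaw":30}]'
python3 - <<'E'
from h import *
go([.487,.2707,.087],-7)
s=arm.read_state();p,d=arm.snapshot('wrist');cv2.imwrite('pics/w3.png',p[:,:,::-1])
P=measure(p,d,s,dict(B=(.4005,.1557,.106,.04),C=(.421,-.053,.106,.04)));rim(P,.417,.278)
E
```

```text
t: 5.08
position: [0.4873, 0.2702, 0.0915]
tcp_rot: [[0.993, -0.122, 0.0], [-0.122, -0.993, -0.0], [0.0, -0.0, -1.0]]
ft_force: [-0.7, 0.9, -1.0]
finger_gap: 0.0436
grip_force: 41.2
t 5.075 shift mm [-0.4 -0.4  4.5] turn [-0.     -0.0001  0.0002] pos [0.4873 0.2702 0.0915] ft [-0.7089  0.9331 -1.0124] gap 0.04358694860093388 grip 41.17084727855399
B 370 circle [0.4097 0.1465] 0.018 mean [0.416  0.1466] z 0.1056
C none
rim 3377 ((450.0905456542969, 274.8520812988281), (76.50159454345703, 149.7169189453125), 83.53080749511719) [[371.3990478515625, 245.27908325195312], [520.1626586914062, 228.41061401367188], [528.7820434570312, 304.4250793457031], [380.0184326171875, 321.2935485839844]]
```

View pics/w3.png

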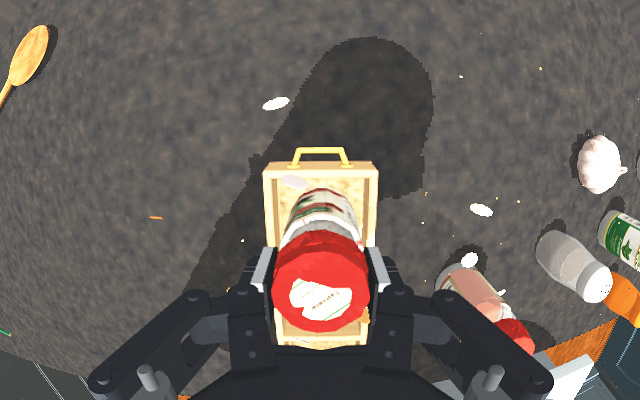

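Jar A hangs upright, centred in the far compartment around (320,240). About 3 mm left to lower.

```bash
python3 -m jog '[{"tx":0,"ty":0,"tz":1.5,"ax":0,"ay":0,"az":0,"jaw":30},{"tx":0,"ty":0,"tz":2.5,"ax":0,"ay":0,"az":0,"jaw":30},{"tx":0,"ty":0,"tz":3.3,"ax":0,"ay":0,"az":0,"jaw":30},{"tx":0,"ty":0,"tz":3.6,"ax":0,"ay":0,"az":0,"jaw":30},{"tx":0,"ty":0,"tz":3.6,"ax":0,"ay":0,"az":0,"jaw":30}]'
```

```text
t: 5.75
position: [0.4876, 0.2705, 0.0884]
tcp_rot: [[0.993, -0.121, 0.001], [-0.121, -0.993, 0.0], [0.001, -0.0, -1.0]]
ft_force: [-1.1, -1.0, 5.0]
finger_gap: 0.0434
grip_force: 41.8
```

```bash
python3 -m jog '[{"tx":0,"ty":0,"tz":0,"ax":0,"ay":0,"az":0,"jaw":50},{"tx":0,"ty":0,"tz":0,"ax":0,"ay":0,"az":0,"jaw":65},{"tx":0,"ty":0,"tz":0,"ax":0,"ay":0,"az":0,"jaw":72},{"tx":0,"ty":0,"tz":-5,"ax":0,"ay":0,"az":0,"jaw":75},{"tx":0,"ty":0,"tz":-30,"ax":0,"ay":0,"az":0,"jaw":75},{"tx":0,"ty":0,"tz":-62,"ax":0,"ay":0,"az":0,"jaw":75},{"tx":-20,"ty":35,"tz":-65,"ax":0,"ay":0,"az":0,"jaw":75},{"tx":-50,"ty":85,"tz":-65,"ax":0,"ay":0,"az":0,"jaw":75},{"tx":-71.8,"ty":124.3,"tz":-65,"ax":0,"ay":0,"az":0,"jaw":75},{"tx":-71.8,"ty":124.3,"tz":-50,"ax":0,"ay":0,"az":0,"jaw":75},{"tx":-71.8,"ty":124.3,"tz":-20,"ax":0,"ay":0,"az":0,"jaw":75},{"tx":-71.8,"ty":124.3,"tz":0,"ax":0,"ay":0,"az":0,"jaw":75},{"tx":-71.8,"ty":124.3,"tz":5,"ax":0,"ay":0,"az":0,"jaw":75},{"tx":-71.8,"ty":124.3,"tz":5,"ax":0,"ay":0,"az":0,"jaw":75},{"tx":-71.8,"ty":124.3,"tz":5,"ax":0,"ay":0,"az":0,"jaw":60},{"tx":-71.8,"ty":124.3,"tz":5,"ax":0,"ay":0,"az":0,"jaw":50},{"tx":-71.8,"ty":124.3,"tz":5,"ax":0,"ay":0,"az":0,"jaw":40},{"tx":-71.8,"ty":124.3,"tz":5,"ax":0,"ay":0,"az":0,"jaw":30},{"tx":-71.8,"ty":124.3,"tz":5,"ax":0,"ay":0,"az":0,"jaw":30},{"tx":-71.8,"ty":124.3,"tz":5,"ax":0,"ay":0,"az":0,"jaw":30}]'
python3 -c "
from h import *
go([.3478,.2858,.145],-7)"
```

```text
t: 8.25
position: [0.4013, 0.1559, 0.0834]
tcp_rot: [[0.993, -0.121, 0.001], [-0.121, -0.993, 0.001], [0.001, -0.001, -1.0]]
ft_force: [-0.7, -0.6, 6.3]
finger_gap: 0.0436
grip_force: 40.0
t 8.25 shift mm [ -68.8 -122.5  -61.6] turn [-0.0006 -0.001   0.0008] pos [0.4013 0.1559 0.0834] ft [-0.7248 -0.6133  6.2802] gap 0.0435700796877188 grip 39.98808359610848
```

```bash
python3 -m jog '[{"tx":0,"ty":0,"tz":-20,"ax":0,"ay":0,"az":0,"jaw":30},{"tx":0,"ty":0,"tz":-50,"ax":0,"ay":0,"az":0,"jaw":30},{"tx":-10,"ty":-17,"tz":-62,"ax":0,"ay":0,"az":0,"jaw":30},{"tx":-30,"ty":-52,"tz":-62,"ax":0,"ay":0,"az":0,"jaw":30},{"tx":-50,"ty":-88,"tz":-62,"ax":0,"ay":0,"az":0,"jaw":30},{"tx":-64,"ty":-114,"tz":-62,"ax":0,"ay":0,"az":0,"jaw":30},{"tx":-68.8,"ty":-122.5,"tz":-62,"ax":0,"ay":0,"az":0,"jaw":30},{"tx":-68.8,"ty":-122.5,"tz":-60,"ax":0,"ay":0,"az":0,"jaw":30},{"tx":-68.8,"ty":-122.5,"tz":-40,"ax":0,"ay":0,"az":0,"jaw":30},{"tx":-68.8,"ty":-122.5,"tz":-22,"ax":0,"ay":0,"az":0,"jaw":30},{"tx":-68.8,"ty":-122.5,"tz":-13,"ax":0,"ay":0,"az":0,"jaw":30},{"tx":-68.8,"ty":-122.5,"tz":-9,"ax":0,"ay":0,"az":0,"jaw":30},{"tx":-68.8,"ty":-122.5,"tz":-7.5,"ax":0,"ay":0,"az":0,"jaw":30},{"tx":-68.8,"ty":-122.5,"tz":-6,"ax":0,"ay":0,"az":0,"jaw":30},{"tx":-68.8,"ty":-122.5,"tz":-5.2,"ax":0,"ay":0,"az":0,"jaw":30},{"tx":-68.8,"ty":-122.5,"tz":-5,"ax":0,"ay":0,"az":0,"jaw":30},{"tx":-68.8,"ty":-122.5,"tz":-5,"ax":0,"ay":0,"az":0,"jaw":30}]'
python3 - <<'E'
from h import *
s=arm.read_state();p,d=arm.snapshot('wrist');cv2.imwrite('pics/w4.png',p[:,:,::-1])
P=measure(p,d,s,dict(A=(.487,.2707,.111,.04)));go([.4209,-.0536,.16],-7)
E
```

```text
t: 10.38
position: [0.3477, 0.2859, 0.0884]
tcp_rot: [[0.993, -0.121, 0.001], [-0.121, -0.993, 0.0], [0.001, -0.001, -1.0]]
ft_force: [-0.8, -2.0, 6.1]
finger_gap: 0.0436
grip_force: 41.6
A 322 circle [0.4674 0.2717] 0.0118 mean [0.4654 0.2719] z 0.1063
t 10.425 shift mm [113.8 328.1 -71.7] turn [-0.0006 -0.0007  0.0009] pos [0.3477 0.2859 0.0884] ft [-1.059  -2.1441  4.9665] gap 0.043249559313226986 grip 41.57721219075029
```

View pics/w4.png

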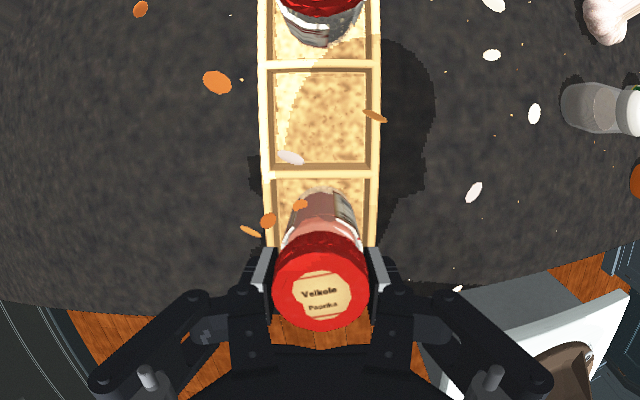

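Jar B is seated in the near compartment at (320,270). Jar A stands in the far one at (320,20). Releasing and going for jar C.

```bash
python3 -m jog '[{"tx":0,"ty":0,"tz":0,"ax":0,"ay":0,"az":0,"jaw":50},{"tx":0,"ty":0,"tz":0,"ax":0,"ay":0,"az":0,"jaw":65},{"tx":0,"ty":0,"tz":0,"ax":0,"ay":0,"az":0,"jaw":72},{"tx":0,"ty":0,"tz":-5,"ax":0,"ay":0,"az":0,"jaw":75},{"tx":0,"ty":0,"tz":-30,"ax":0,"ay":0,"az":0,"jaw":75},{"tx":0,"ty":0,"tz":-65,"ax":0,"ay":0,"az":0,"jaw":75},{"tx":25,"ty":20,"tz":-72,"ax":0,"ay":0,"az":0,"jaw":75},{"tx":55,"ty":60,"tz":-72,"ax":0,"ay":0,"az":0,"jaw":75},{"tx":80,"ty":105,"tz":-72,"ax":0,"ay":0,"az":0,"jaw":75},{"tx":95,"ty":155,"tz":-72,"ax":0,"ay":0,"az":0,"jaw":75},{"tx":105,"ty":205,"tz":-72,"ax":0,"ay":0,"az":0,"jaw":75},{"tx":110,"ty":255,"tz":-72,"ax":0,"ay":0,"az":0,"jaw":75},{"tx":113.8,"ty":300,"tz":-72,"ax":0,"ay":0,"az":0,"jaw":75},{"tx":113.8,"ty":328,"tz":-72,"ax":0,"ay":0,"az":0,"jaw":75},{"tx":113.8,"ty":328,"tz":-72,"ax":0,"ay":0,"az":0,"jaw":75},{"tx":113.8,"ty":328,"tz":-72,"ax":0,"ay":0,"az":0,"jaw":75}]'
python3 - <<'E'
from h import *
s=arm.read_state();p,d=arm.snapshot('wrist');cv2.imwrite('pics/w5.png',p[:,:,::-1])
P=measure(p,d,s,dict(C=(.421,-.0536,.106,.035),S1=(.4175,.048,.09,.035),S2=(.491,-.1158,.09,.035),A=(.487,.27,.111,.04),B=(.348,.286,.111,.04)));rim(P,.417,-.279);go([.4209,-.0536,.083],-7)
E
```

```text
t: 12.42
position: [0.4207, -0.0536, 0.16]
tcp_rot: [[0.993, -0.122, 0.0], [-0.122, -0.993, 0.0], [0.0, -0.0, -1.0]]
ft_force: [-0.1, 0.5, 0.6]
finger_gap: 0.0753
grip_force: 0.0
C 3344 circle [ 0.4219 -0.0545] 0.0225 mean [ 0.4237 -0.0549] z 0.1065
S1 958 circle [0.4181 0.0469] 0.0158 mean [0.4199 0.0446] z 0.0878
S2 1418 circle [ 0.491  -0.1166] 0.0157 mean [ 0.4913 -0.1155] z 0.0877
A 466 circle [0.4859 0.2657] 0.0225 mean [0.4835 0.2542] z 0.1105
B 603 circle [0.3473 0.2844] 0.0236 mean [0.3498 0.278 ] z 0.1115
rim 2239 ((418.08026123046875, -279.3214416503906), (146.35153198242188, 78.22502899169922), 1.7671558856964111) [[343.733154296875, -242.48410034179688], [346.14544677734375, -320.67193603515625], [492.4273681640625, -316.1587829589844], [490.01507568359375, -237.970947265625]]
t 12.475 shift mm [ 0.1  0.3 76.9] turn [-0.0002 -0.0004  0.0006] pos [ 0.4208 -0.0533  0.1599] ft [0.5797 0.3746 0.1894] gap 0.07517097564565135 grip 0.0
```

View pics/w5.png

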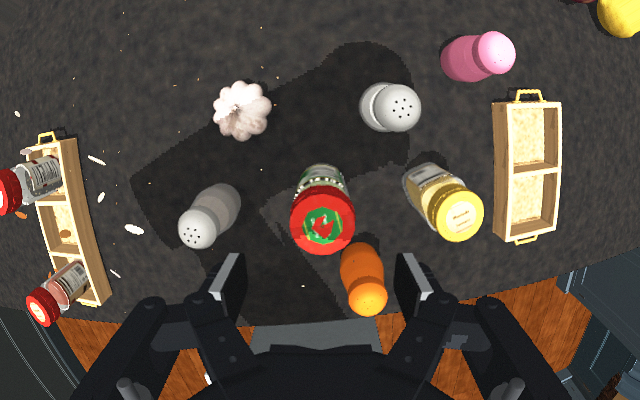

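The wrist view has cap C under the gripper at (322,220), both stowed jars upright at the left, and tray two at (527,172). Descending to grip C.

```bash
python3 -m jog '[{"tx":1,"ty":1,"tz":20,"ax":0,"ay":0,"az":0,"jaw":75},{"tx":1,"ty":1,"tz":50,"ax":0,"ay":0,"az":0,"jaw":75},{"tx":1,"ty":1,"tz":70,"ax":0,"ay":0,"az":0,"jaw":75},{"tx":1,"ty":1,"tz":77,"ax":0,"ay":0,"az":0,"jaw":75},{"tx":1,"ty":1,"tz":77,"ax":0,"ay":0,"az":0,"jaw":75},{"tx":1,"ty":1,"tz":77,"ax":0,"ay":0,"az":0,"jaw":60},{"tx":1,"ty":1,"tz":77,"ax":0,"ay":0,"az":0,"jaw":50},{"tx":1,"ty":1,"tz":77,"ax":0,"ay":0,"az":0,"jaw":40},{"tx":1,"ty":1,"tz":77,"ax":0,"ay":0,"az":0,"jaw":30},{"tx":1,"ty":1,"tz":77,"ax":0,"ay":0,"az":0,"jaw":30},{"tx":1,"ty":1,"tz":77,"ax":0,"ay":0,"az":0,"jaw":30}]'
python3 -c "
from h import *
go([.4174,.2783,.2],-7)"
```

```text
t: 13.85
position: [0.4221, -0.0547, 0.0835]
tcp_rot: [[0.993, -0.121, 0.002], [-0.121, -0.993, 0.0], [0.002, -0.001, -1.0]]
ft_force: [-1.8, 1.4, 5.9]
finger_gap: 0.0432
grip_force: 40.2
t 13.85 shift mm [ -44.8 -330.1 -116.4] turn [-0.0005 -0.0015  0.0006] pos [ 0.4221 -0.0547  0.0835] ft [-1.7602  1.3657  5.9454] gap 0.043215212144995525 grip 40.21012531818997
```

```bash
python3 -m jog '[{"tx":0,"ty":0,"tz":-20,"ax":0,"ay":0,"az":0,"jaw":30},{"tx":0,"ty":0,"tz":-55,"ax":0,"ay":0,"az":0,"jaw":30},{"tx":0,"ty":0,"tz":-95,"ax":0,"ay":0,"az":0,"jaw":30},{"tx":-2,"ty":-15,"tz":-120,"ax":0,"ay":0,"az":0,"jaw":30},{"tx":-7,"ty":-50,"tz":-128,"ax":0,"ay":0,"az":0,"jaw":30},{"tx":-13,"ty":-95,"tz":-128,"ax":0,"ay":0,"az":0,"jaw":30},{"tx":-19,"ty":-140,"tz":-128,"ax":0,"ay":0,"az":0,"jaw":30},{"tx":-25,"ty":-185,"tz":-128,"ax":0,"ay":0,"az":0,"jaw":30},{"tx":-31,"ty":-230,"tz":-128,"ax":0,"ay":0,"az":0,"jaw":30},{"tx":-37,"ty":-275,"tz":-128,"ax":0,"ay":0,"az":0,"jaw":30},{"tx":-42,"ty":-310,"tz":-128,"ax":0,"ay":0,"az":0,"jaw":30},{"tx":-44.8,"ty":-330,"tz":-128,"ax":0,"ay":0,"az":0,"jaw":30},{"tx":-44.8,"ty":-330,"tz":-128,"ax":0,"ay":0,"az":0,"jaw":30},{"tx":-44.8,"ty":-330,"tz":-128,"ax":0,"ay":0,"az":0,"jaw":30}]'
python3 - <<'E'
from h import *
s=arm.read_state();p,d=arm.snapshot('wrist');cv2.imwrite('pics/w6.png',p[:,:,::-1]);P=measure(p,d,s,dict(A=(.487,.27,.111,.04)));rim(P,.417,.278);go([.4174,.2783,.088],-7)
E
```

```text
t: 15.6
position: [0.4168, 0.2773, 0.2106]
tcp_rot: [[0.993, -0.122, -0.0], [-0.122, -0.993, -0.0], [-0.0, 0.001, -1.0]]
ft_force: [0.9, -0.3, -0.5]
finger_gap: 0.0435
grip_force: 40.9
A 2601 circle [0.4868 0.2693] 0.0225 mean [0.4868 0.2694] z 0.1118
rim 2305 ((448.2689514160156, 275.112548828125), (76.91209411621094, 153.162353515625), 83.60969543457031) [[367.8833923339844, 245.41897583007812], [520.0941162109375, 228.37191772460938], [528.654541015625, 304.8061218261719], [376.44378662109375, 321.8531799316406]]
t 15.65 shift mm [  0.3  -1.2 122.7] turn [ 0.0002  0.0002 -0.0004] pos [0.417  0.2772 0.2107] ft [-0.2112 -0.7095 -1.1184] gap 0.04308649907334771 grip 40.939700317103416
```

View pics/w6.png

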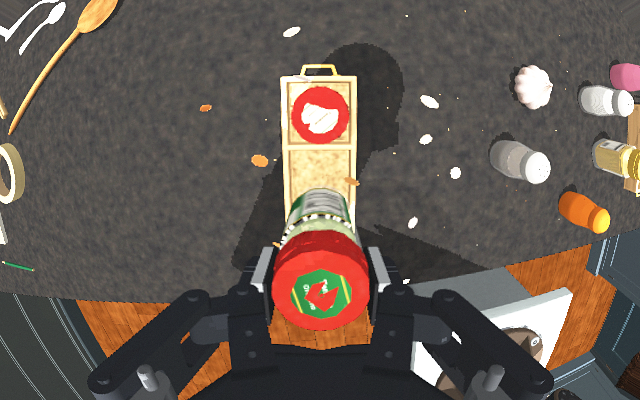

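Jar A stands at (320,115) in the far compartment, and jar C is held above the middle one. Lowering.

```bash
python3 -m jog '[{"tx":0,"ty":-1,"tz":20,"ax":0,"ay":0,"az":0,"jaw":30},{"tx":0,"ty":-1,"tz":50,"ax":0,"ay":0,"az":0,"jaw":30},{"tx":0,"ty":-1,"tz":80,"ax":0,"ay":0,"az":0,"jaw":30},{"tx":0,"ty":-1,"tz":103,"ax":0,"ay":0,"az":0,"jaw":30},{"tx":0,"ty":-1,"tz":114,"ax":0,"ay":0,"az":0,"jaw":30},{"tx":0,"ty":-1,"tz":118.5,"ax":0,"ay":0,"az":0,"jaw":30},{"tx":0,"ty":-1,"tz":120.5,"ax":0,"ay":0,"az":0,"jaw":30},{"tx":0,"ty":-1,"tz":122,"ax":0,"ay":0,"az":0,"jaw":30},{"tx":0,"ty":-1,"tz":122.7,"ax":0,"ay":0,"az":0,"jaw":30},{"tx":0,"ty":-1,"tz":123,"ax":0,"ay":0,"az":0,"jaw":30},{"tx":0,"ty":-1,"tz":123,"ax":0,"ay":0,"az":0,"jaw":30}]'
python3 -c "
from h import *
go([.4183,.0472,.16],-7)"
```

```text
t: 17.02
position: [0.4175, 0.2794, 0.0885]
tcp_rot: [[0.993, -0.121, 0.001], [-0.121, -0.993, 0.001], [0.001, -0.001, -1.0]]
ft_force: [-0.3, -0.4, 6.0]
finger_gap: 0.0435
grip_force: 41.5
t 17.025 shift mm [ 29.  230.3 -71.6] turn [-0.0007 -0.0008  0.0008] pos [0.4175 0.2794 0.0885] ft [-0.2742 -0.3963  6.0155] gap 0.04349700226900362 grip 41.50886246425216
```

```bash
python3 -m jog '[{"tx":0,"ty":0,"tz":0,"ax":0,"ay":0,"az":0,"jaw":50},{"tx":0,"ty":0,"tz":0,"ax":0,"ay":0,"az":0,"jaw":65},{"tx":0,"ty":0,"tz":0,"ax":0,"ay":0,"az":0,"jaw":72},{"tx":0,"ty":0,"tz":-5,"ax":0,"ay":0,"az":0,"jaw":75},{"tx":0,"ty":0,"tz":-30,"ax":0,"ay":0,"az":0,"jaw":75},{"tx":0,"ty":0,"tz":-65,"ax":0,"ay":0,"az":0,"jaw":75},{"tx":5,"ty":40,"tz":-72,"ax":0,"ay":0,"az":0,"jaw":75},{"tx":11,"ty":90,"tz":-72,"ax":0,"ay":0,"az":0,"jaw":75},{"tx":18,"ty":140,"tz":-72,"ax":0,"ay":0,"az":0,"jaw":75},{"tx":24,"ty":190,"tz":-72,"ax":0,"ay":0,"az":0,"jaw":75},{"tx":29,"ty":230,"tz":-72,"ax":0,"ay":0,"az":0,"jaw":75},{"tx":29,"ty":230,"tz":-72,"ax":0,"ay":0,"az":0,"jaw":75},{"tx":29,"ty":230,"tz":-72,"ax":0,"ay":0,"az":0,"jaw":75}]'
python3 - <<'E'
from h import *
s=arm.read_state();p,d=arm.snapshot('wrist');cv2.imwrite('pics/w7.png',p[:,:,::-1])
P=measure(p,d,s,dict(S1=(.4175,.048,.09,.035),S2=(.491,-.1158,.09,.035),A=(.487,.27,.111,.04),C=(.417,.278,.111,.04),B=(.348,.286,.111,.04)));go([.418,.0475,.041],-7)
X,Y,Z=P[...,0],P[...,1],P[...,2]
for z in(.03,.04,.05,.06,.08):
    q=(np.hypot(X-.418,Y-.0475)<.035)&(abs(Z-z)<.003);print(z,q.sum(),Y[q].min(),Y[q].max(),X[q].max())
E
```

```text
t: 18.65
position: [0.4183, 0.0475, 0.1601]
tcp_rot: [[0.993, -0.122, 0.001], [-0.122, -0.993, 0.0], [0.001, -0.001, -1.0]]
ft_force: [0.4, 0.0, 0.2]
finger_gap: 0.0751
grip_force: 0.0
S1 1248 circle [0.4178 0.0475] 0.0157 mean [0.4199 0.0474] z 0.0878
S2 885 circle [ 0.4918 -0.1159] 0.0157 mean [ 0.4913 -0.1132] z 0.0875
A 1520 circle [0.4868 0.2687] 0.0235 mean [0.4869 0.2637] z 0.1117
C 1263 circle [0.4164 0.2779] 0.0235 mean [0.4191 0.274 ] z 0.1116
B 1005 circle [0.3475 0.2844] 0.0235 mean [0.35   0.2794] z 0.1115
t 18.7 shift mm [ -0.3   0.4 119. ] turn [-0.0003 -0.0004  0.0005] pos [0.4183 0.0479 0.16  ] ft [-0.1311  0.2508 -0.1193] gap 0.07501149424226328 grip 0.0
0.03 74 0.026336059046824317 0.06887366135759879 0.4394358347257745
0.04 148 0.027098302765131706 0.06781615122950108 0.4389867017133331
0.05 162 0.02847383239227395 0.0680265018003099 0.4370562585953069
0.06 152 0.030007045714131146 0.06483804076051211 0.4356088878627068
0.08 375 0.030579061502276066 0.06457073025657004 0.43549671156291964
```

View pics/w7.png

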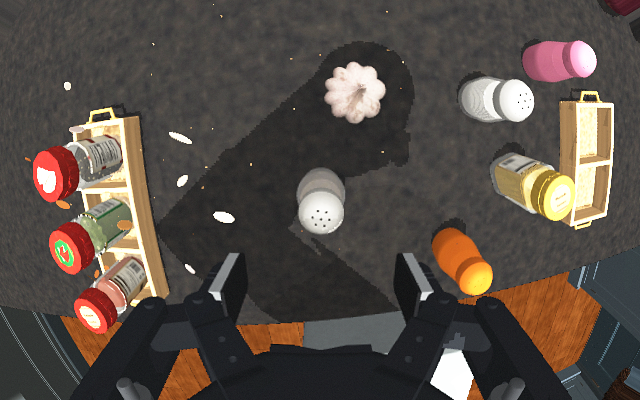

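All three jars stand in tray three, with caps at (55,175), (70,248) and (95,310). The dark shaker is under the gripper at (320,205).

```bash
python3 -m jog '[{"tx":0,"ty":0,"tz":20,"ax":0,"ay":0,"az":0,"jaw":75},{"tx":0,"ty":0,"tz":55,"ax":0,"ay":0,"az":0,"jaw":75},{"tx":0,"ty":0,"tz":90,"ax":0,"ay":0,"az":0,"jaw":75},{"tx":0,"ty":0,"tz":112,"ax":0,"ay":0,"az":0,"jaw":75},{"tx":0,"ty":0,"tz":120,"ax":0,"ay":0,"az":0,"jaw":75},{"tx":0,"ty":0,"tz":120,"ax":0,"ay":0,"az":0,"jaw":75},{"tx":0,"ty":0,"tz":120,"ax":0,"ay":0,"az":0,"jaw":60},{"tx":0,"ty":0,"tz":120,"ax":0,"ay":0,"az":0,"jaw":50},{"tx":0,"ty":0,"tz":120,"ax":0,"ay":0,"az":0,"jaw":40},{"tx":0,"ty":0,"tz":120,"ax":0,"ay":0,"az":0,"jaw":30},{"tx":0,"ty":0,"tz":120,"ax":0,"ay":0,"az":0,"jaw":25},{"tx":0,"ty":0,"tz":120,"ax":0,"ay":0,"az":0,"jaw":25}]' 40
python3 -m jog '[{"tx":0,"ty":0,"tz":-15,"ax":0,"ay":0,"az":0,"jaw":25},{"tx":0,"ty":0,"tz":-40,"ax":0,"ay":0,"az":0,"jaw":25},{"tx":0,"ty":0,"tz":-75,"ax":0,"ay":0,"az":0,"jaw":25},{"tx":0,"ty":0,"tz":-110,"ax":0,"ay":0,"az":0,"jaw":25},{"tx":0,"ty":0,"tz":-120,"ax":0,"ay":0,"az":0,"jaw":25},{"tx":0,"ty":0,"tz":-120,"ax":0,"ay":0,"az":0,"jaw":25}]'
python3 - <<'E'
from h import *
s=arm.read_state();p,d=arm.snapshot('wrist');cv2.imwrite('pics/w8.png',p[:,:,::-1])
go([.383,-.2805,.16],2);go([.453,-.278,.16],2)
E
```

```text
t: 20.2
position: [0.4185, 0.0475, 0.0407]
tcp_rot: [[0.993, -0.121, 0.001], [-0.121, -0.993, 0.001], [0.001, -0.001, -1.0]]
ft_force: [-3.2, 0.8, 12.6]
finger_gap: 0.0388
grip_force: 39.1
t: 20.95
position: [0.4179, 0.0474, 0.1598]
tcp_rot: [[0.993, -0.122, 0.001], [-0.122, -0.993, 0.001], [0.001, -0.001, -1.0]]
ft_force: [-0.3, -0.7, -2.1]
finger_gap: 0.0384
grip_force: 40.2
t 21.0 shift mm [  5.8 329.4  -1. ] turn [-0.0001  0.0006 -0.1572] pos [0.4174 0.0471 0.159 ] ft [-1.2121 -0.7959 -1.9171] gap 0.038498775442687705 grip 40.192424630513415
t 21.0 shift mm [ 74.9 318.4  -1. ] turn [-0.0001  0.0006 -0.1572] pos [0.4174 0.0471 0.159 ] ft [-1.2121 -0.7959 -1.9171] gap 0.038498775442687705 grip 40.192424630513415
```

View pics/w8.png

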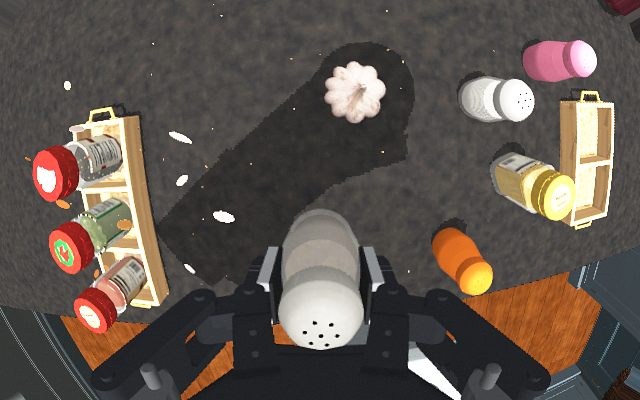

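The dark shaker is held upright at (320,280). Carrying it over to tray two's near compartment.

```bash
python3 -m jog '[{"tx":0,"ty":20,"tz":-10,"ax":0,"ay":0,"az":-0.02,"jaw":25},{"tx":1,"ty":60,"tz":-12,"ax":0,"ay":0,"az":-0.04,"jaw":25},{"tx":2,"ty":105,"tz":-12,"ax":0,"ay":0,"az":-0.06,"jaw":25},{"tx":3,"ty":150,"tz":-12,"ax":0,"ay":0,"az":-0.08,"jaw":25},{"tx":4,"ty":195,"tz":-12,"ax":0,"ay":0,"az":-0.1,"jaw":25},{"tx":5,"ty":240,"tz":-12,"ax":0,"ay":0,"az":-0.12,"jaw":25},{"tx":5.5,"ty":280,"tz":-12,"ax":0,"ay":0,"az":-0.14,"jaw":25},{"tx":5.5,"ty":310,"tz":-12,"ax":0,"ay":0,"az":-0.15,"jaw":25},{"tx":5.5,"ty":329,"tz":-12,"ax":0,"ay":0,"az":-0.157,"jaw":25},{"tx":5.5,"ty":329,"tz":-12,"ax":0,"ay":0,"az":-0.157,"jaw":25},{"tx":5.5,"ty":329,"tz":20,"ax":0,"ay":0,"az":-0.157,"jaw":25},{"tx":5.5,"ty":329,"tz":60,"ax":0,"ay":0,"az":-0.157,"jaw":25},{"tx":5.5,"ty":329,"tz":80,"ax":0,"ay":0,"az":-0.157,"jaw":25},{"tx":5.5,"ty":329,"tz":80,"ax":0,"ay":0,"az":-0.157,"jaw":25}]'
python3 - <<'E'
from h import *
s=arm.read_state();p,d=arm.snapshot('wrist');cv2.imwrite('pics/w9.png',p[:,:,::-1])
P=measure(p,d,s,dict(S2=(.491,-.1158,.09,.035)));rim(P,.417,-.279)
go([.383,-.2805,.0455],2)
E
```

```text
t: 22.75
position: [0.3819, -0.2789, 0.0777]
tcp_rot: [[0.999, 0.035, -0.005], [0.035, -0.999, 0.001], [-0.005, -0.002, -1.0]]
ft_force: [-0.6, 0.1, -2.7]
finger_gap: 0.0384
grip_force: 40.2
S2 1333 circle [ 0.4906 -0.1196] 0.0158 mean [ 0.4902 -0.1227] z 0.0876
rim 6413 ((445.43804931640625, -269.4944152832031), (163.43075561523438, 95.35709381103516), 2.1169111728668213) [[362.01727294921875, -224.8668670654297], [365.53961181640625, -320.15887451171875], [528.8588256835938, -314.1219482421875], [525.3364868164062, -218.8299560546875]]
t 22.8 shift mm [ 0.1  1.2 33.5] turn [-0.0006  0.0025  0.0009] pos [ 0.383  -0.2793  0.079 ] ft [ 0.8908  0.2507 -1.9941] gap 0.038460154356100236 grip 40.229010523762554
```

View pics/w9.png

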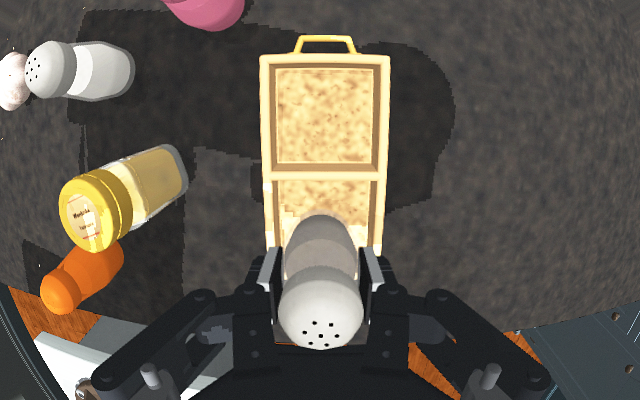

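The shaker is centred over the near compartment around (320,250). Lowering it to touch, 35 mm.

```bash
python3 -m jog '[{"tx":0,"ty":1,"tz":12,"ax":0,"ay":0,"az":0,"jaw":25},{"tx":0,"ty":1,"tz":23,"ax":0,"ay":0,"az":0,"jaw":25},{"tx":0,"ty":1,"tz":29,"ax":0,"ay":0,"az":0,"jaw":25},{"tx":0,"ty":1,"tz":32,"ax":0,"ay":0,"az":0,"jaw":25},{"tx":0,"ty":1,"tz":33.5,"ax":0,"ay":0,"az":0,"jaw":25},{"tx":0,"ty":1,"tz":34.5,"ax":0,"ay":0,"az":0,"jaw":25},{"tx":0,"ty":1,"tz":34.8,"ax":0,"ay":0,"az":0,"jaw":25},{"tx":0,"ty":1,"tz":34.8,"ax":0,"ay":0,"az":0,"jaw":25}]'
```

```text
t: 23.8
position: [0.3836, -0.281, 0.0458]
tcp_rot: [[0.999, 0.036, 0.0], [0.036, -0.999, -0.0], [0.0, 0.0, -1.0]]
ft_force: [-3.0, 1.7, 8.9]
finger_gap: 0.0382
grip_force: 41.8
```

```bash
python3 -m jog '[{"tx":0,"ty":0,"tz":0,"ax":0,"ay":0,"az":0,"jaw":45},{"tx":0,"ty":0,"tz":0,"ax":0,"ay":0,"az":0,"jaw":58},{"tx":0,"ty":0,"tz":0,"ax":0,"ay":0,"az":0,"jaw":65},{"tx":0,"ty":0,"tz":-5,"ax":0,"ay":0,"az":0,"jaw":66},{"tx":0,"ty":0,"tz":-30,"ax":0,"ay":0,"az":0,"jaw":66},{"tx":0,"ty":0,"tz":-75,"ax":0,"ay":0,"az":0,"jaw":66},{"tx":0,"ty":0,"tz":-115,"ax":0,"ay":0,"az":0,"jaw":66},{"tx":25,"ty":-35,"tz":-120,"ax":0,"ay":0,"az":0,"jaw":66},{"tx":55,"ty":-78,"tz":-120,"ax":0,"ay":0,"az":0,"jaw":66},{"tx":90,"ty":-127,"tz":-120,"ax":0,"ay":0,"az":0,"jaw":66},{"tx":113,"ty":-160,"tz":-120,"ax":0,"ay":0,"az":0,"jaw":66},{"tx":113,"ty":-160,"tz":-120,"ax":0,"ay":0,"az":0,"jaw":66},{"tx":113,"ty":-160,"tz":-120,"ax":0,"ay":0,"az":0,"jaw":66}]'
python3 - <<'E'
from h import *
s=arm.read_state();p,d=arm.snapshot('wrist');cv2.imwrite('pics/w10.png',p[:,:,::-1])
P=measure(p,d,s,dict(S2=(.491,-.1165,.09,.035),S1=(.383,-.28,.095,.035),Y=(.412,-.156,.096,.04)))
go([.491,-.117,.04],2)
E
```

```text
t: 25.42
position: [0.4905, -0.117, 0.1649]
tcp_rot: [[0.999, 0.036, -0.001], [0.036, -0.999, -0.0], [-0.001, -0.0, -1.0]]
ft_force: [-0.2, -0.2, 0.3]
finger_gap: 0.0662
grip_force: 0.0
S2 1214 circle [ 0.4921 -0.1175] 0.0161 mean [ 0.4933 -0.1168] z 0.0878
S1 none
Y 1649 circle [ 0.4108 -0.1572] 0.0213 mean [ 0.4137 -0.1559] z 0.096
t 25.475 shift mm [  0.7  -0.3 124.9] turn [-0.      0.0003  0.0001] pos [ 0.4903 -0.1174  0.1649] ft [-0.3919  0.3463 -0.7454] gap 0.06553521846581539 grip 0.0
```

View pics/w10.png

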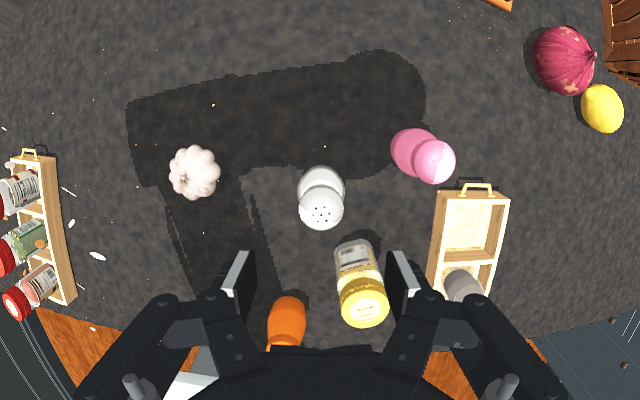

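The dark shaker stands in tray two at (462,285), and the white shaker is under the gripper at (320,205). That was my 14th and last view, so the rest is by numbers.

```bash
python3 -m jog '[{"tx":1,"ty":0,"tz":20,"ax":0,"ay":0,"az":0,"jaw":66},{"tx":1,"ty":0,"tz":55,"ax":0,"ay":0,"az":0,"jaw":66},{"tx":1,"ty":0,"tz":90,"ax":0,"ay":0,"az":0,"jaw":66},{"tx":1,"ty":0,"tz":115,"ax":0,"ay":0,"az":0,"jaw":66},{"tx":1,"ty":0,"tz":125,"ax":0,"ay":0,"az":0,"jaw":66},{"tx":1,"ty":0,"tz":125,"ax":0,"ay":0,"az":0,"jaw":66},{"tx":1,"ty":0,"tz":125,"ax":0,"ay":0,"az":0,"jaw":55},{"tx":1,"ty":0,"tz":125,"ax":0,"ay":0,"az":0,"jaw":45},{"tx":1,"ty":0,"tz":125,"ax":0,"ay":0,"az":0,"jaw":35},{"tx":1,"ty":0,"tz":125,"ax":0,"ay":0,"az":0,"jaw":25},{"tx":1,"ty":0,"tz":125,"ax":0,"ay":0,"az":0,"jaw":25},{"tx":1,"ty":0,"tz":125,"ax":0,"ay":0,"az":0,"jaw":25}]' 40
python3 -m jog '[{"tx":0,"ty":0,"tz":-15,"ax":0,"ay":0,"az":0,"jaw":25},{"tx":0,"ty":0,"tz":-40,"ax":0,"ay":0,"az":0,"jaw":25},{"tx":0,"ty":0,"tz":-75,"ax":0,"ay":0,"az":0,"jaw":25},{"tx":0,"ty":0,"tz":-110,"ax":0,"ay":0,"az":0,"jaw":25},{"tx":0,"ty":0,"tz":-130,"ax":0,"ay":0,"az":0,"jaw":25},{"tx":0,"ty":0,"tz":-130,"ax":0,"ay":0,"az":0,"jaw":25}]'
python3 - <<'E'
from h import *
go([.453,-.278,.17],2)
E
```

```text
t: 26.98
position: [0.4925, -0.117, 0.0412]
tcp_rot: [[0.999, 0.036, 0.002], [0.036, -0.999, -0.0], [0.002, 0.0, -1.0]]
ft_force: [-3.0, 0.5, 8.8]
finger_gap: 0.0384
grip_force: 39.3
t: 27.72
position: [0.4927, -0.1168, 0.1722]
tcp_rot: [[0.999, 0.035, 0.004], [0.035, -0.999, 0.001], [0.004, -0.0, -1.0]]
ft_force: [-0.4, -0.6, -2.1]
finger_gap: 0.0383
grip_force: 40.1
t 27.725 shift mm [-45.4 159.7   2. ] turn [-0.0004 -0.0043  0.0005] pos [ 0.4927 -0.1168  0.1722] ft [-0.3936 -0.6109 -2.0608] gap 0.03833701681375465 grip 40.084124689456075
```

```bash
python3 -m jog '[{"tx":-5,"ty":20,"tz":0,"ax":0,"ay":0,"az":0,"jaw":25},{"tx":-17,"ty":60,"tz":0,"ax":0,"ay":0,"az":0,"jaw":25},{"tx":-28,"ty":100,"tz":0,"ax":0,"ay":0,"az":0,"jaw":25},{"tx":-39,"ty":140,"tz":0,"ax":0,"ay":0,"az":0,"jaw":25},{"tx":-45,"ty":160,"tz":0,"ax":0,"ay":0,"az":0,"jaw":25},{"tx":-45,"ty":160,"tz":0,"ax":0,"ay":0,"az":0,"jaw":25},{"tx":-45,"ty":160,"tz":30,"ax":0,"ay":0,"az":0,"jaw":25},{"tx":-45,"ty":160,"tz":65,"ax":0,"ay":0,"az":0,"jaw":25},{"tx":-45,"ty":160,"tz":85,"ax":0,"ay":0,"az":0,"jaw":25},{"tx":-45,"ty":160,"tz":85,"ax":0,"ay":0,"az":0,"jaw":25},{"tx":-45,"ty":160,"tz":85,"ax":0,"ay":0,"az":0,"jaw":25}]'
python3 - <<'E'
from h import *
go([.453,-.278,.0455],2)
E
```

```text
t: 29.1
position: [0.4531, -0.2782, 0.0855]
tcp_rot: [[0.999, 0.036, 0.001], [0.036, -0.999, -0.0], [0.001, 0.0, -1.0]]
ft_force: [-0.8, 0.8, -0.9]
finger_gap: 0.0383
grip_force: 40.1
t 29.1 shift mm [-0.1 -0.2 40. ] turn [ 0.0003 -0.0005  0.0011] pos [ 0.4531 -0.2782  0.0855] ft [-0.8345  0.803  -0.8557] gap 0.038298944726563214 grip 40.10967197769787
```

```bash
python3 -m jog '[{"tx":0,"ty":0,"tz":14,"ax":0,"ay":0,"az":0,"jaw":25},{"tx":0,"ty":0,"tz":26,"ax":0,"ay":0,"az":0,"jaw":25},{"tx":0,"ty":0,"tz":34,"ax":0,"ay":0,"az":0,"jaw":25},{"tx":0,"ty":0,"tz":37,"ax":0,"ay":0,"az":0,"jaw":25},{"tx":0,"ty":0,"tz":38.5,"ax":0,"ay":0,"az":0,"jaw":25},{"tx":0,"ty":0,"tz":39.5,"ax":0,"ay":0,"az":0,"jaw":25},{"tx":0,"ty":0,"tz":39.7,"ax":0,"ay":0,"az":0,"jaw":25},{"tx":0,"ty":0,"tz":39.7,"ax":0,"ay":0,"az":0,"jaw":25}]'
```

```text
t: 30.1
position: [0.4525, -0.2785, 0.0463]
tcp_rot: [[0.999, 0.035, 0.001], [0.035, -0.999, -0.0], [0.001, 0.0, -1.0]]
ft_force: [-3.2, 2.3, 8.1]
finger_gap: 0.0383
grip_force: 41.6
```

```bash
python3 -m jog '[{"tx":0,"ty":0,"tz":0,"ax":0,"ay":0,"az":0,"jaw":45},{"tx":0,"ty":0,"tz":0,"ax":0,"ay":0,"az":0,"jaw":58},{"tx":0,"ty":0,"tz":0,"ax":0,"ay":0,"az":0,"jaw":65},{"tx":0,"ty":0,"tz":-5,"ax":0,"ay":0,"az":0,"jaw":66},{"tx":0,"ty":0,"tz":-30,"ax":0,"ay":0,"az":0,"jaw":66},{"tx":0,"ty":0,"tz":-75,"ax":0,"ay":0,"az":0,"jaw":66},{"tx":0,"ty":0,"tz":-120,"ax":0,"ay":0,"az":0,"jaw":66},{"tx":0,"ty":-40,"tz":-165,"ax":0,"ay":0,"az":0,"jaw":66},{"tx":0,"ty":-90,"tz":-200,"ax":0,"ay":0,"az":0,"jaw":66},{"tx":0,"ty":-140,"tz":-210,"ax":0,"ay":0,"az":0,"jaw":66},{"tx":0,"ty":-140,"tz":-210,"ax":0,"ay":0,"az":0,"jaw":66},{"tx":0,"ty":-140,"tz":-210,"ax":0,"ay":0,"az":0,"jaw":66}]'
python3 - <<'E'
from h import *
s=arm.read_state();p,d=arm.snapshot('wrist');cv2.imwrite('pics/w11.png',p[:,:,::-1])
P=measure(p,d,s,dict(white=(.453,-.278,.095,.035),dark=(.383,-.28,.095,.035),Y=(.412,-.156,.096,.04),A=(.487,.27,.111,.04),C=(.417,.278,.111,.04),B=(.348,.286,.111,.04),garlic=(.501,.01,.055,.04)))
E
```

```text
t: 31.6
position: [0.4475, -0.1384, 0.2554]
tcp_rot: [[0.999, 0.036, 0.0], [0.036, -0.999, -0.0], [0.0, 0.0, -1.0]]
ft_force: [-0.7, -0.3, 0.7]
finger_gap: 0.0659
grip_force: 0.0
white 519 circle [ 0.4514 -0.2778] 0.0155 mean [ 0.4527 -0.2754] z 0.0926
dark 441 circle [ 0.3839 -0.2797] 0.0153 mean [ 0.3854 -0.2781] z 0.0925
Y 1226 circle [ 0.4106 -0.1568] 0.0212 mean [ 0.4121 -0.1563] z 0.0961
A 537 circle [0.487  0.2687] 0.0238 mean [0.4873 0.2634] z 0.1119
C 471 circle [0.4171 0.2784] 0.0233 mean [0.4188 0.2738] z 0.1117
B 415 circle [0.3465 0.2836] 0.0234 mean [0.3494 0.279 ] z 0.1116
garlic 34 circle [0.5051 0.006 ] 0.0052 mean [0.5045 0.0044] z 0.0509
```

All five are upright at compartment height in their compartments, and the yellow jar and garlic haven't moved.

```bash
python3 -c "
from workcell import arm
print(arm.hand_in())"
```

```text
the job is handed in; nothing more can be done
None
```

I stood the three red-capped jars in the three-compartment tray and the two grey-topped shakers in the two-compartment tray, one upright per compartment and each lowered to touch before release; the yellow jar and garlic were left untouched, and I handed the job in at about 32 s.

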